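Nest the parts pans with their handles fanned

TASK

Put the three steel parts pans away as one nest: leave the large pan (grey grip) standing where it is, set the medium pan (blue grip) flat on its floor and the small pan (green grip) flat on the floor of the medium one. Fan the handles like a hand of cards, so that none rests on another: each handle turned about 40 degrees from the one below it, both turned the same way round. Set the pans down gently, do not drop them in, and leave the other things on the bench alone.

Things in the scene. Friction and masses are not known exactly. Their poses are not given: they have to be found in the camera images.
- large_pan_center (a point): Large open round steel pan with one straight level handle with a grey grip; outer diameter 120 mm, 45 mm high, straight wall 3 mm, floor 4 mm thick. The biggest of the three, the bottom of the nest, 0.45 kg. This point is on its axis half-way up (22.5 mm above its underside). Axes: z up, x from the pan's axis straight out along its handle.
- large_pan_grip (a point): Where the large pan's handle is best pinched: 105 mm out from the pan's axis, 37 mm above its underside (14.5 mm above its centre point), mid-height of the handle. A strap 14 mm wide, 7 mm tall runs from the wall to 80 mm from the axis, then the grip, a bar 16 mm wide, 22 mm tall, to 152 mm. Axes as the pan's.
- medium_pan_center (a point): Medium open round steel pan with one straight level handle with a blue grip; outer diameter 100 mm, 55 mm high, straight wall 3 mm, floor 4 mm thick. About 0.13 kg. This point is on its axis half-way up (27.5 mm above its underside); fully seated in the large pan it lies 9 mm above the large pan's centre point. Axes: z up, x from the pan's axis straight out along its handle.
- medium_pan_grip (a point): Where the medium pan's handle is best pinched: 105 mm out from the pan's axis, 48 mm above its underside (20.5 mm above its centre point), mid-height of the handle. A strap 14 mm wide, 7 mm tall runs from the wall to 80 mm from the axis, then the grip, a bar 16 mm wide, 22 mm tall, to 152 mm. Axes as the pan's.
- small_pan_center (a point): Small open round steel pan with one straight level handle with a green grip; outer diameter 82 mm, 65 mm high, straight wall 3 mm, floor 4 mm thick. About 0.10 kg. This point is on its axis half-way up (32.5 mm above its underside); fully seated in the medium pan it lies 9 mm above the medium pan's centre point. Axes: z up, x from the pan's axis straight out along its handle.
- small_pan_grip (a point): Where the small pan's handle is best pinched: 105 mm out from the pan's axis, 58 mm above its underside (25.5 mm above its centre point), mid-height of the handle. A strap 14 mm wide, 7 mm tall runs from the wall to 80 mm from the axis, then the grip, a bar 16 mm wide, 22 mm tall, to 152 mm. Axes as the pan's.
- medium_pan: The medium pan again, origin at the centre of its underside, axes as above
- small_pan: The small pan again, origin at the centre of its underside, axes as above
- large_pan: The large pan again, origin at the centre of its underside, axes as above
- glue: white glue bottle with orange cap, 36x48x129 mm, standing; bystander. Origin at its underside
- measure: dark grey tape measure, 72x88x36 mm; bystander. Origin at its underside
- sander: brown cork sanding block, 103x70x26 mm; bystander. Origin at its underside
- cross_driver: screwdriver with yellow and black handle, 170x25x28 mm, lying; bystander. Origin at its underside
Things that resemble listed ones, but are neither listed nor needed, are in the scene too. Leave any red look-alike of the small_pan alone.

How it is judged:
At the end, for the whole second after the job is handed in: Large pan level on the bench, within 50 mm of its start; medium pan on its floor, small pan on the medium's floor (within 3 mm of full depth, 12 mm of concentric, 0.06 rad of level); each upper handle turned about 20 to 60 degrees from the one below, both the same way; all at rest (horizontal distance between medium_pan_center and large_pan_center below 0.012 m and z of medium_pan_center in the frame of large_pan_center between 0.006 and 0.0118 m and angle between each of medium_pan_center, small_pan_center, large_pan_center's own z axis and vertical below 0.06 rad and x of medium_pan_grip in the frame of large_pan_center above 0.04935 m and horizontal distance between small_pan_center and medium_pan_center below 0.012 m and z of small_pan_center in the frame of medium_pan_center between 0.006 and 0.0118 m and x of small_pan_grip in the frame of medium_pan_center above 0.04935 m and ((y of medium_pan_grip in the frame of large_pan_center above 0.034 m and y of small_pan_grip in the frame of medium_pan_center above 0.034 m) or (y of medium_pan_grip in the frame of large_pan_center below -0.034 m and y of small_pan_grip in the frame of medium_pan_center below -0.034 m)) and height (world z) of large_pan below 0.004 m and distance of large_pan from where it was at the start of the episode below 0.05 m and linear speed of each of large_pan, medium_pan, small_pan below 0.02 m/s); the robot touches nothing.
It fails at once if a pan is dropped into the nest ((horizontal distance between medium_pan_center and large_pan_center below 0.03 m and z of medium_pan_center in the frame of large_pan_center below 0.07 m and linear speed of medium_pan above 0.6 m/s) or (horizontal distance between small_pan_center and medium_pan_center below 0.03 m and z of small_pan_center in the frame of medium_pan_center below 0.07 m and linear speed of small_pan above 0.6 m/s)).
It fails at once if a bystander (glue bottle, tape measure, sanding block, screwdriver) is moved by more than 30 mm (distance of any of glue, measure, sander, cross_driver from where it was at the start of the episode above 0.03 m).
It also fails if it takes over 64 s, if anything falls off the work surface, if the arm or the gripper's body presses on something with over 40 N, if the wrist force passes 120 N, or if a joint passes its speed limit or range.

ROBOT

A 6-joint arm with a two-finger parallel gripper is mounted at the origin on a cart in front of the work surface, level with it; the furniture and walls round the work are solid. World frame = base frame: x ahead of the robot, y to its left, z up, the work surface at z = 0. Lengths are in m, angles in rad, forces in N, time in s.
With the tool pointing down it reaches from about 0.3 to 0.775 m from the base axis. Payload 14.6 kg.
Tool frame: the origin (TCP) lies at the very end of the fingers, on their centre line; the grasp point (between the pads) lies 19 mm behind it; x points along the fingers, y is the direction in which the jaws open and shut, and the axes are right-handed (so a half turn about x gives the same grasp; the last joint's range is limited). The gripper opens to 85 mm and grips with 20 to 120 N. Pads are 22 mm wide; open, the fingers measure 114 mm over their backs; the gripper's body (76 mm by 85 mm) begins 54 mm behind the grasp point. The pads swing forward as they close: fully open they stand 13 mm farther back than shut.
Start: joints at [-1.203, 0.3, 1.521, -0, 1.321, -0.067], TCP at [0.232, -0.499, 0.231] pointing down, gripper open.
Joint ranges: [-3.03, 3.03], [-0.79, 2.21], [0.23, 2.52], [-1.04, 4.18], [0, 3.07], [-2.55, 2.55]. Speed limits (rad/s): [2.22, 2.22, 2.57, 3.14, 3.14, 3.14].

INTERFACE

Orientations are given as a unit quaternion [w, x, y, z].
In Python, from station import env gives the robot as it stands.
- The arm moves only by the tool carry_out, never from a script. Its argument "motion" is a list of rows, each a list of 3 entries, a list of its own where there are three numbers: the turn, a rotation vector about the tool's x, y, z in rad, then the shift along the tool's x, y, z in m, then the closure, from -1 (fully open) to 1 (shut). A call has 1 to 5 rows; each row shifts and turns the pose as measured when the row begins, along the tool's axes as they then stand; what a row does not reach is not made up. A row lasts 1/12 s, in which the tool goes at most 41.7 mm and 7.16 degrees, less where a joint would pass 70% of its speed; a pose out of reach is approached as far as the arm can. A call is refused whole if a number of a shift passes 0.0417 or a number of a turn 0.125, either way. A call with a gripper value outside its range is refused whole. The fingers move at their own pace and stop on an object; "squeeze" is the grip in N (left out, the last holds). Time passes only in rows, so rows that do not move let the fingers close. It gives the time, the measured TCP pose, the force and the opening at its end, in the units of the state.
- env.get_obs(): the state, without advancing time (a new reading comes with each control period).
- env.camera(name): name is "side" or "top" or "wrist"; returns the picture (400x640x3 uint8, red, green, blue); there is no depth.
- env.camera_model(name): a dict with "vfov" (degrees; the focal length in pixels is half the picture's height over the tangent of half this angle, whatever the lens; pixels are square), "cx", "cy" (the principal point, pixels), "R" (3x3) and "t" (3): a world point X has camera coordinates R X + t. Camera axes: x right, y down, z forward; pixel columns grow to the right and rows downward; lengths in m; the calibration is good to about 2 mm. A picture is of the moment at which its call begins: read the wrist's pose just before it. camera_model takes no time and is no camera call; for the wrist camera it gives the pose at the moment of the call.
- env.finish_job(): hands the job in, once; it reports no verdict.
The state is a dict: "time": time; "joints": joint angles; "joint_vel": joint speeds; "joint_torque": joint torques, N m; "eef_pos": TCP position; "tool_rot": TCP orientation; "ft_force": force on the tool from outside, world axes, zero at the start; "moment": the same for the moment, N m; "gripper_width": finger opening in m.
Only numpy, scipy, OpenCV 4.12 (cv2) and the standard library are available. Lean on these libraries where they do the work, as an engineer would, in place of code of your own. Each camera call takes 0.05 s, during which the arm holds its last target.

## Working session

There is one attempt and no reset: what is moved stays moved. The work goes in short steps, Python scripts to look and compute and a tool call to move; the robot and the scene stay as the last step left them, time stands still between calls to the robot, and variables do not carry over. Pictures are saved under pics/ and viewed, and the job is handed in when it is done.

Besides the shell and the picture viewer there is one more tool, called after "Call:" as name(argument=value, ...), one argument or row to a line, values as JSON. carry_out: Moves the arm, as the interface text tells. Its arguments: {"type":"object","properties":{"motion":{"type":"array","items":{"type":"array"}},"squeeze":{"type":"number"}},"required":["motion"]}

```bash
mkdir -p pics; ls
python3 - <<'E'
from station import env
import cv2,json
o=env.get_obs()
print({k:(v if not hasattr(v,'tolist') else v.tolist()) for k,v in o.items()})
for n in ['top','side','wrist']:
    m=env.camera_model(n);print(n,m)
    im=env.camera(n);cv2.imwrite(f'pics/{n}0.png',im[:,:,::-1])
E
```

```text
pics
{'time': 0.0, 'joints': [-1.2026270923704585, 0.3004629413356632, 1.5215898007189923, -5.83465914626939e-06, 1.3207124185377364, -0.06662055951545517], 'joint_vel': [-0.0012746424865122841, -0.00114788009095133, -0.0006162528382774073, 0.00029969982613445897, 0.0006417602094974058, 0.0012550290377987506], 'joint_torque': [-0.001531832640466746, -54.35047745704651, -36.179258823394775, -0.00011007054126821458, 0.004040457133669406, 6.942102572793374e-05], 'eef_pos': [0.2315701513376399, -0.4986094682515967, 0.23072210482905542], 'tool_rot': [-0.15210437048229608, -0.690398889099479, -0.15292345181139308, 0.690527372590311], 'ft_force': [0.24538420038486197, -1.0204154925278563, 0.5031538551785885], 'moment': [-0.014772277280565911, 0.004048735781448621, -0.0137046884124406], 'gripper_width': 0.08531102751610938}
top {'vfov': 55.08921546596346, 'cx': 325.43587879802357, 'cy': 198.94050700576034, 'R': array([[-0.01875166, -0.99978048, -0.00934692],
       [-0.99827151,  0.01924252, -0.05553123],
       [ 0.0556989 ,  0.00828946, -0.9984132 ]]), 't': array([-0.13529571,  0.54086039,  1.01916886])}
side {'vfov': 49.65771874268577, 'cx': 325.77647819035235, 'cy': 201.07400895524583, 'R': array([[-0.99932179,  0.03543407, -0.01001914],
       [ 0.02943674,  0.60525602, -0.79548641],
       [-0.02212318, -0.79524183, -0.6058886 ]]), 't': array([0.54960323, 0.15464099, 1.02982675])}
wrist {'vfov': 69.60198840027039, 'cx': 316.55590982127455, 'cy': 201.8899705784855, 'R': array([[ 4.20828399e-01, -9.07140162e-01, -4.30335619e-04],
       [-8.64778438e-01, -4.01319695e-01,  3.01829016e-01],
       [-2.73973924e-01, -1.26646076e-01, -9.53361977e-01]]), 't': array([-0.54915791, -0.03853852,  0.37965671])}
```

View pics/top0.png

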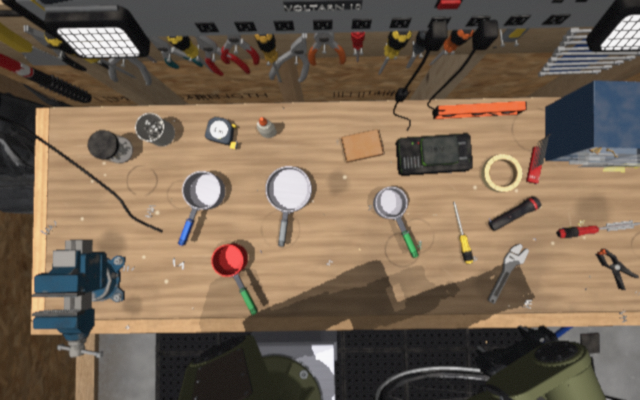

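View pics/side0.png

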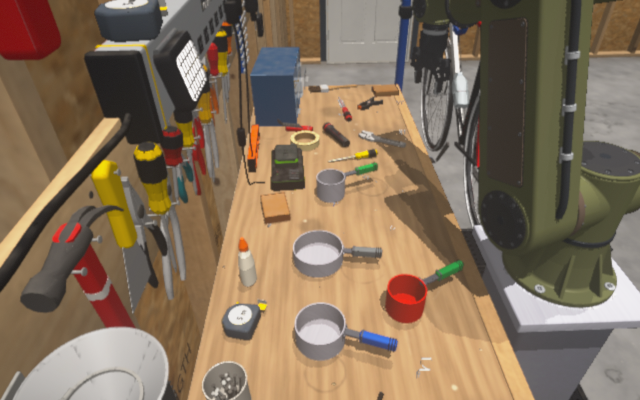

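View pics/wrist0.png

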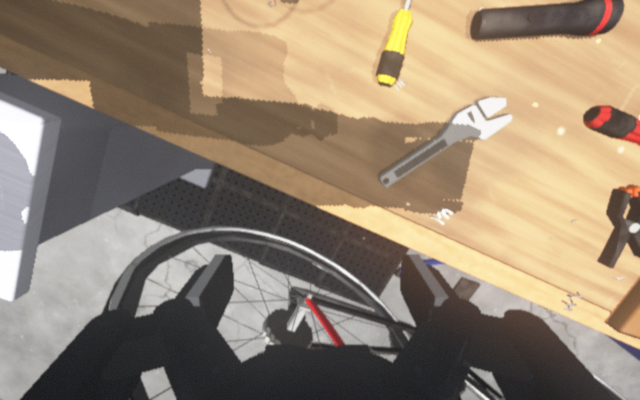

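Run:
```python
import cv2,numpy as np
im=cv2.imread('pics/top0.png');s=cv2.imread('pics/side0.png')
a=im[160:260,160:320];b=im[170:270,360:440]
a=cv2.resize(a,None,fx=5,fy=5,interpolation=cv2.INTER_CUBIC)
cv2.imwrite('pics/topA.png',a)
cv2.imwrite('pics/topB.png',cv2.resize(b,None,fx=5,fy=5,interpolation=cv2.INTER_CUBIC))
cv2.imwrite('pics/sideA.png',cv2.resize(s[155:375,280:480],None,fx=2.7,fy=2.7,interpolation=cv2.INTER_CUBIC))
```

```text
(no output)
```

View pics/topA.png

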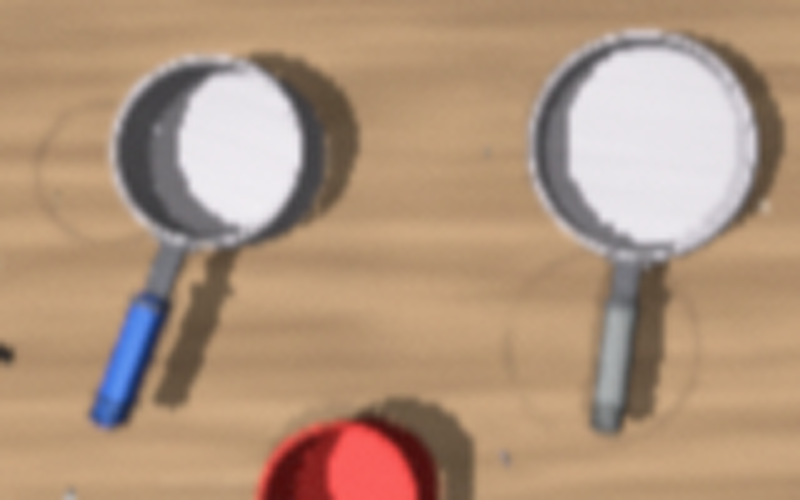

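View pics/topB.png

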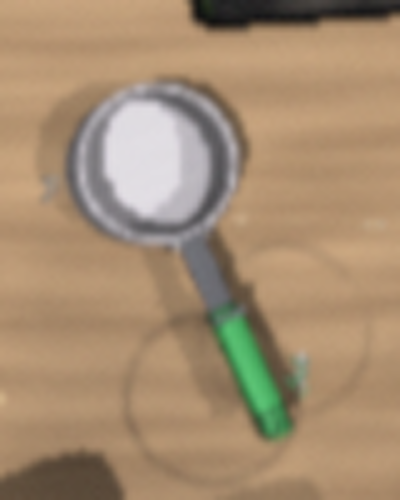

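View pics/sideA.png

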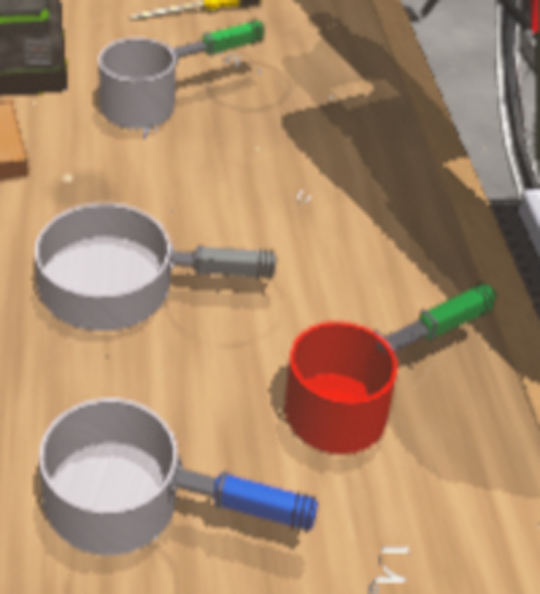

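```bash
cat > h.py <<'E'
import numpy as np,cv2
from scipy.optimize import least_squares
from station import env
def K(m):
    f=200/np.tan(np.radians(m['vfov'])/2); return np.array([[f,0,m['cx']],[0,f,m['cy']],[0,0,1]])
def proj(m,X):
    c=np.atleast_2d(X)@m['R'].T+m['t']; p=c@K(m).T; return p[:,:2]/p[:,2:]
def plane(m,uv,z):
    uv=np.atleast_2d(uv).astype(float); d=np.c_[uv,np.ones(len(uv))]@np.linalg.inv(K(m)).T@m['R']
    o=-m['R'].T@m['t']; return (o+d*((z-o[2])/d[:,2])[:,None])
PAN={'large':(.060,.045,.037),'medium':(.050,.055,.048),'small':(.041,.065,.058)}
def draw(im,m,p,x,y,yaw,z0=0,off=(0,0),s=1,col=(255,0,255)):
    R,H,hg=PAN[p]; t=np.linspace(0,2*np.pi,73)
    for pts in [np.c_[x+R*np.cos(t),y+R*np.sin(t),0*t+H+z0],np.c_[x+R*np.cos(t),y+R*np.sin(t),0*t+z0]]:
        q=(proj(m,pts)-off)*s; cv2.polylines(im,[np.int32(q*8+4)],True,col,1,cv2.LINE_AA,3)
    e=np.array([np.cos(yaw),np.sin(yaw)]);n=np.array([-e[1],e[0]])
    pts=[[*(np.array([x,y])+e*r+n*w),z0+hg+.011] for r,w in [(.08,.008),(.152,.008),(.152,-.008),(.08,-.008)]]
    q=(proj(m,pts)-off)*s; cv2.polylines(im,[np.int32(q*8+4)],True,col,1,cv2.LINE_AA,3)
E
cat > fit.py <<'E'
from h import *
T=env.camera_model('top');S=env.camera_model('side')
A=lambda l:np.array(l)/5+[160,160]; B=lambda l:np.array(l)/5+[360,170]; C=lambda l:np.array(l)/2.7+[280,155]
D={'medium':(A([(112,150),(210,55),(185,245),(135,90),(290,85),(130,205)]),A([(108,420)]),C([(40,455),(108,400),(178,462)]),C([(315,512)])),
'large':(A([(530,145),(640,30),(755,150),(640,260),(555,70),(730,70),(560,220)]),A([(605,430)]),C([(35,255),(102,204),(170,252)]),C([(273,264)])),
'small':(B([(70,165),(150,80),(240,160),(155,248),(90,110),(215,100),(90,225)]),B([(278,435)]),C([(98,65),(137,40),(176,62)]),C([(262,32)]))}
it=cv2.imread('pics/top0.png');is_=cv2.imread('pics/side0.png')
it=cv2.resize(it[150:270,160:430],None,fx=2.9,fy=2.9);is_=cv2.resize(is_[155:375,280:480],None,fx=2.7,fy=2.7)
for p,(tr,th,sr,sh) in D.items():
    R,H,hg=PAN[p]
    def res(v,w=(1,1)):
        x,y,a=v; c=np.array([x,y]); e=np.array([np.cos(a),np.sin(a)]);r=[]
        for m,rim,h,k in((T,tr,th,w[0]),(S,sr,sh,w[1])):
            r+=list(k*(np.linalg.norm(plane(m,rim,H)[:,:2]-c,axis=1)-R))
            r+=list(k*(plane(m,h,hg)[0,:2]-c-.152*e))
        return np.array(r)
    v0=[.45,0,-2.9];v0[:2]=plane(T,tr,H).mean(0)[:2]
    for w in((1,1),(1,0),(0,1)):
        s=least_squares(res,v0,args=(w,));print(p,w,np.round(s.x,4),np.degrees(s.x[2]).round(1),'rms mm',1e3*np.sqrt((s.fun**2).mean()).round(2))
        if w==(1,1): draw(it,T,p,*s.x,off=(160,150),s=2.9);draw(is_,S,p,*s.x,off=(280,155),s=2.7)
cv2.imwrite('pics/ovt.png',it);cv2.imwrite('pics/ovs.png',is_)
E
python3 fit.py
```

```text
medium (1, 1) [ 0.5665  0.1764 -3.5071] -200.9 rms mm 0.0
medium (1, 0) [ 0.5662  0.1744 -3.5211] -201.7 rms mm 0.0
medium (0, 1) [ 0.5672  0.1817 -3.4714] -198.9 rms mm 0.0
large (1, 1) [ 0.5662 -0.0482 -3.2867] -188.3 rms mm 0.0
large (1, 0) [ 0.5654 -0.0497 -3.292 ] -188.6 rms mm 0.0
large (0, 1) [ 0.5674 -0.0434 -3.2586] -186.7 rms mm 0.0
small (1, 1) [ 0.5238 -0.3108 -2.746 ] -157.3 rms mm 0.0
small (1, 0) [ 0.5226 -0.3128 -2.7329] -156.6 rms mm 0.0
small (0, 1) [ 0.5246 -0.3044 -2.7322] -156.5 rms mm 0.0
```

View pics/ovt.png

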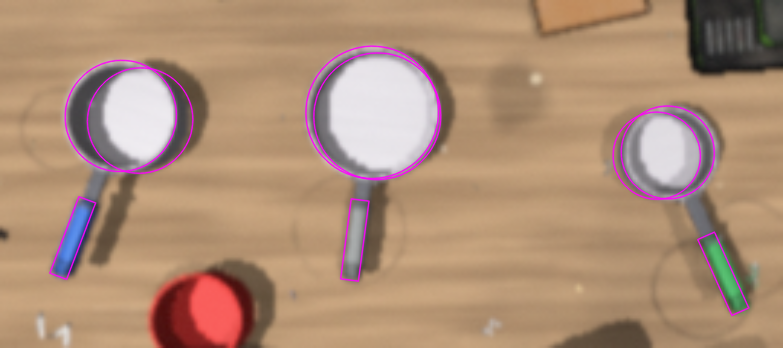

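View pics/ovs.png

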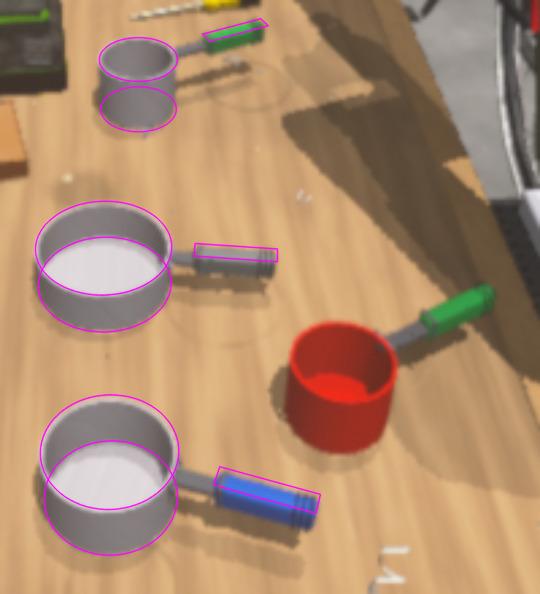

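Run:
```python
from h import *
from scipy.spatial.transform import Rotation as Ro
o=env.get_obs();q=o['tool_rot'];R=Ro.from_quat([q[1],q[2],q[3],q[0]]).as_matrix();print(R.round(3))
m=env.camera_model('wrist');c=-m['R'].T@m['t'];print(c, (R.T@(c-o['eef_pos'])).round(4),(R.T@m['R'].T).round(3))
for k in (1,2):print(np.degrees(np.arctan2(R[1,k],R[0,k])))
for n in('top','side'):
    m=env.camera_model(n);print(n,-m['R'].T@m['t'])
for p,h in(('large',.037),('medium',.048),('small',.058)):
    pass
```

```text
[[-0.     0.421 -0.907]
 [ 0.001 -0.907 -0.421]
 [-1.    -0.001 -0.   ]]
[ 0.30179413 -0.46555819  0.37342609] [-0.1425 -0.0006 -0.0776] [[-0.001 -0.302  0.953]
 [ 1.    -0.001  0.   ]
 [ 0.     0.953  0.302]]
-65.08651498279703
-155.08651791415372
top [ 0.48062191 -0.15412189  1.04632169]
side [0.5674614  0.70588924 0.75248164]
```

Call:
carry_out(
  motion=[
    [[0,0,0],[0,-0.0288,-0.0271],-0.1],
    [[0,0,0],[0,-0.0288,-0.0271],-0.1],
    [[0,0,0],[0,-0.0288,-0.0271],-0.1],
    [[0,0,0],[0,-0.0288,-0.0271],-0.1],
    [[0,0,0],[0,-0.0288,-0.0271],-0.1],
  ],
  squeeze=100,
)

```text
time: 0.57
eef_pos: [0.2928, -0.3084, 0.2277]
tool_rot: [-0.148, -0.69, -0.151, 0.692]
ft_force: [0.5, 0.6, 0.4]
gripper_width: 0.0469
```

Call:
carry_out(
  motion=[
    [[0,0,0],[0,-0.0288,-0.0271],-0.1],
    [[0,0,0],[0,-0.0288,-0.0271],-0.1],
    [[0,0,0],[0,-0.0288,-0.0271],-0.1],
    [[0,0,0],[0,-0.0288,-0.0271],-0.1],
    [[0,0,0],[0,-0.0288,-0.0271],-0.1],
  ],
)

```text
time: 0.98
eef_pos: [0.3564, -0.1119, 0.2282]
tool_rot: [-0.147, -0.691, -0.15, 0.692]
ft_force: [1.4, -1.0, -0.6]
gripper_width: 0.0469
```

Call:
carry_out(
  motion=[
    [[0,0,0],[0,-0.0288,-0.0271],-0.1],
    [[0,0,0],[0,-0.0288,-0.0271],-0.1],
    [[0,0,0],[0,-0.0288,-0.0271],-0.1],
    [[0,0,0],[0,-0.0288,-0.0271],-0.1],
    [[0,0,0],[0,-0.0288,-0.0271],-0.1],
  ],
)

```text
time: 1.4
eef_pos: [0.4207, 0.0858, 0.2297]
tool_rot: [0.147, 0.692, 0.15, -0.691]
ft_force: [0.8, -1.2, 0.4]
gripper_width: 0.0469
```

Call:
carry_out(
  motion=[
    [[0,0,0],[0,-0.0243,-0.024],-0.1],
    [[0,0,0],[0,-0.0243,-0.024],-0.1],
    [[0,0,0],[0,-0.0243,-0.024],-0.1],
    [[0,0,0],[0,-0.0243,-0.024],-0.1],
  ],
)

```text
time: 1.73
eef_pos: [0.4684, 0.223, 0.2297]
tool_rot: [0.148, 0.691, 0.151, -0.691]
ft_force: [0.8, -0.8, 2.1]
gripper_width: 0.0471
```

Call:
carry_out(
  motion=[
    [[0.115,0,0],[0,0,0],-0.1],
    [[0.115,0,0],[0,0,0],-0.1],
    [[0.115,0,0],[0,0,0],-0.1],
    [[0.115,0,0],[0,0,0],-0.1],
    [[0.115,0,0],[0,0,0],-0.1],
  ],
)

```text
time: 2.15
eef_pos: [0.4685, 0.2302, 0.2269]
tool_rot: [0.058, -0.703, 0.056, 0.706]
ft_force: [-0.3, -0.1, 0.7]
gripper_width: 0.0473
```

Call:
carry_out(
  motion=[
    [[0.115,0,0],[0,0,0],-0.1],
    [[0.115,0,0],[0,0,0],-0.1],
    [[0,0,0],[0,0,0],-0.1],
  ],
)

```text
time: 2.4
eef_pos: [0.4681, 0.2303, 0.226]
tool_rot: [0.144, -0.69, 0.143, 0.694]
ft_force: [-0.3, -0.6, 0.5]
gripper_width: 0.0471
```

```bash
cat >> h.py <<'E'
from scipy.spatial.transform import Rotation as Ro
def tool():
    o=env.get_obs();q=o['tool_rot'];R=Ro.from_quat([q[1],q[2],q[3],q[0]]).as_matrix();return np.array(o['eef_pos']),R,o
def shift(target,zyaw):
    p,R,o=tool()
    cy=np.degrees(np.arctan2(R[1,2],R[0,2])); d=(zyaw-cy+180)%360-180
    # wanted orientation: x down, z at zyaw
    a=np.radians(zyaw);z=np.array([np.cos(a),np.sin(a),0]);x=np.array([0,0,-1.]);W=np.c_[x,np.cross(z,x),z]
    print('t',round(o['time'],2),'eef',p.round(4),'zyaw',cy.round(2),'turn rotvec(tool)',Ro.from_matrix(R.T@W).as_rotvec().round(4),'shift tool now',(R.T@(np.array(target)-p)).round(4),'shift after turn',(W.T@(np.array(target)-p)).round(4),'w',round(o['gripper_width'],4),'j',np.round(o['joints'],2))
def snap(n,f):
    m=env.camera_model(n); im=env.camera(n)[:,:,::-1].copy(); cv2.imwrite('pics/'+f,im); return m,im
E
python3 - <<'E'
from h import *
shift([.4685,.214,.1],159)
m,im=snap('wrist','w1.png')
draw(im,m,'medium',.5665,.1764,-3.5071); draw(im,m,'large',.5662,-.0482,-3.2867);cv2.imwrite('pics/w1o.png',im)
E
```

```text
t 2.4 eef [0.4681 0.2303 0.226 ] zyaw 156.59 turn rotvec(tool) [-0.042   0.0059 -0.    ] shift tool now [ 0.126   0.0148 -0.0076] shift after turn [ 0.126   0.015  -0.0062] w 0.0471 j [0.39 0.24 1.61 0.   1.3  2.36]
```

View pics/w1o.png

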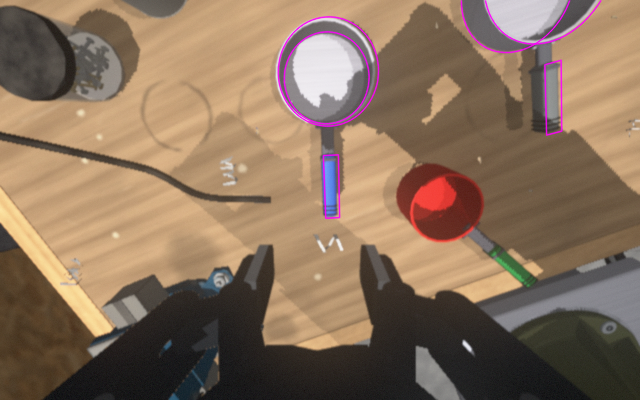

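Run:
```python
from h import *
im=cv2.imread('pics/w1.png');m=env.camera_model('wrist')
hsv=cv2.cvtColor(im,cv2.COLOR_BGR2HSV);mk=cv2.inRange(hsv,(105,120,60),(125,255,255))
mk[:140]=0;mk[225:]=0;mk[:,:300]=0;mk[:,360:]=0
ys,xs=np.nonzero(mk);print(len(xs),xs.min(),xs.max(),ys.min(),ys.max())
l=cv2.fitLine(np.c_[xs,ys].astype(np.float32),cv2.DIST_L2,0,.01,.01).ravel();print(l)
a=[l[2]+l[0]/l[1]*(v-l[3]) for v in(ys.min(),ys.max())]
P=plane(m,[(a[0],ys.min()),(a[1],ys.max())],.055);print(P)
d=P[0]-P[1];print(np.degrees(np.arctan2(-d[1],-d[0])),np.linalg.norm(d))
cv2.imwrite('pics/w1c.png',cv2.resize(im[0:230,250:400],None,fx=2.6,fy=2.6,interpolation=cv2.INTER_CUBIC))
```

```text
643 322 335 155 213
[3.7667856e-02 9.9929029e-01 3.2885849e+02 1.8504822e+02]
[[0.49150314 0.20773639 0.055     ]
 [0.42849826 0.23091033 0.055     ]]
159.80588564951415 0.06713155715061428
```

View pics/w1c.png

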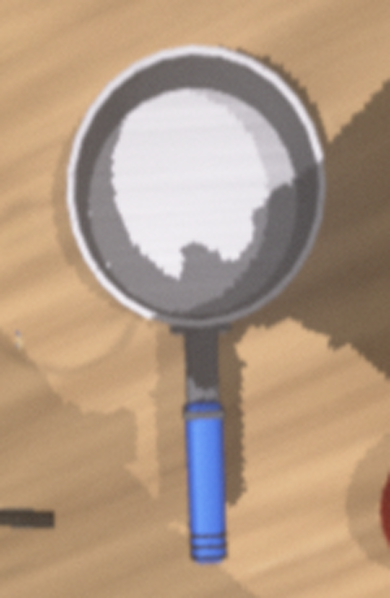

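Call:
carry_out(
  motion=[
    [[-0.056,0.006,0],[0,0.0131,-0.0065],-0.1],
    [[0,0,0],[0.04,0,0],-0.1],
    [[0,0,0],[0.04,0,0],-0.1],
    [[0,0,0],[0.02,0,0],-0.1],
    [[0,0,0],[0.0,0,0],-0.1],
  ],
)

```text
time: 2.87
eef_pos: [0.47, 0.2154, 0.1244]
tool_rot: [-0.113, 0.7, -0.111, -0.696]
ft_force: [0.1, 0.2, 0.5]
gripper_width: 0.0469
```

Run:
```python
from h import *
shift([.4697,.2157,.029],159.8)
m,im=snap('wrist','w2.png')
draw(im,m,'medium',.4697+.105*np.cos(np.radians(-20.2)),.2157+.105*np.sin(np.radians(-20.2)),np.radians(159.8));cv2.imwrite('pics/w2o.png',im)
```

```text
t 2.87 eef [0.47   0.2154 0.1244] zyaw 161.76 turn rotvec(tool) [ 0.0342 -0.0045  0.0034] shift tool now [0.0954 0.0001 0.0008] shift after turn [ 0.0954 -0.0002  0.0004] w 0.0469 j [ 0.36  0.34  1.73 -0.    1.06  2.25]
```

View pics/w2o.png

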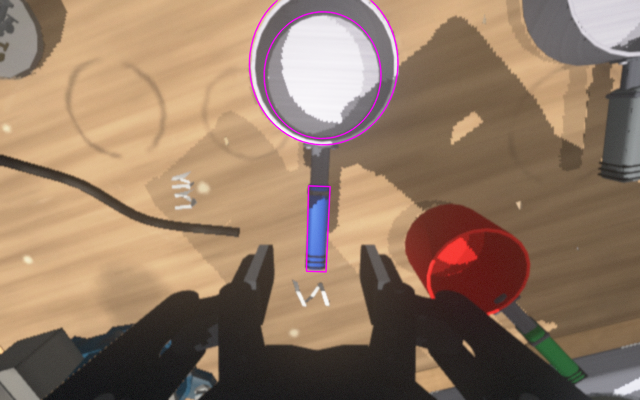

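Call:
carry_out(
  motion=[
    [[0.034,-0.004,0.003],[0.03,0,0],-0.1],
    [[0,0,0],[0.032,0,0],-0.1],
    [[0,0,0],[0.03,0,0],-0.1],
    [[0,0,0],[0.003,0,0],-0.1],
  ],
)

```text
time: 3.25
eef_pos: [0.4757, 0.2177, 0.0365]
tool_rot: [-0.124, 0.701, -0.118, -0.692]
ft_force: [-0.5, -1.1, -0.9]
gripper_width: 0.0472
```

Run:
```python
from h import *
shift([.4697,.2157,.029],159.8)
m,im=snap('wrist','w3.png')
```

```text
t 3.25 eef [0.4757 0.2177 0.0365] zyaw 160.3 turn rotvec(tool) [ 0.0088 -0.0109  0.0094] shift tool now [0.0074 0.004  0.0051] shift after turn [0.0075 0.004  0.005 ] w 0.0472 j [0.36 0.49 1.77 0.   0.87 2.27]
```

View pics/w3.png

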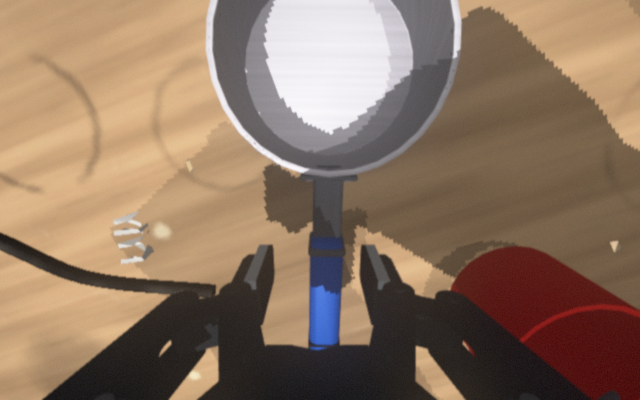

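Call:
carry_out(
  motion=[
    [[0.009,-0.011,0.009],[0.0075,0.004,0.005],-0.1],
    [[0,0,0],[0,0,0],-0.1],
  ],
)

```text
time: 3.47
eef_pos: [0.4721, 0.2166, 0.0343]
tool_rot: [-0.125, 0.698, -0.123, -0.695]
ft_force: [0.2, 0.1, -0.8]
gripper_width: 0.047
```

Run:
```python
from h import *
shift([.4697,.2157,.029],159.8)
```

```text
t 3.47 eef [0.4721 0.2166 0.0343] zyaw 159.86 turn rotvec(tool) [ 0.0011 -0.0038  0.0037] shift tool now [0.0053 0.0017 0.002 ] shift after turn [0.0053 0.0017 0.002 ] w 0.047 j [0.36 0.49 1.78 0.   0.87 2.28]
```

Call:
carry_out(
  motion=[
    [[0.001,-0.006,0.006],[0.008,0.0025,0.003],-0.1],
    [[0,0,0],[0.003,0,0],-0.1],
    [[0,0,0],[0,0,0],-0.1],
  ],
)

```text
time: 3.72
eef_pos: [0.4702, 0.2161, 0.0268]
tool_rot: [-0.124, 0.697, -0.123, -0.695]
ft_force: [-0.1, -0.0, -0.2]
gripper_width: 0.047
```

Run:
```python
from h import *
shift([.4697,.2157,.029],159.8)
```

```text
t 3.72 eef [0.4702 0.2161 0.0268] zyaw 159.86 turn rotvec(tool) [ 0.0011 -0.002   0.0014] shift tool now [-0.0022  0.0005  0.0003] shift after turn [-0.0022  0.0005  0.0003] w 0.047 j [ 0.36  0.5   1.78 -0.    0.86  2.28]
```

Aligned within 1 mm; close and lift slightly.

Call:
carry_out(
  motion=[
    [[0,0,0],[0,0,0],1],
    [[0,0,0],[0,0,0],1],
    [[0,0,0],[0,0,0],1],
    [[0,0,0],[0,0,0],1],
    [[0,0,0],[0,0,0],1],
  ],
  squeeze=100,
)

```text
time: 4.13
eef_pos: [0.4709, 0.2163, 0.0283]
tool_rot: [-0.124, 0.698, -0.123, -0.695]
ft_force: [0.2, -0.7, -1.9]
gripper_width: 0.0148
```

Call:
carry_out(
  motion=[
    [[0,0,0],[-0.015,0,0],1],
    [[0,0,0],[-0.015,0,0],1],
    [[0,0,0],[-0.025,0,0],1],
    [[0,0,0],[-0.025,0,0],1],
    [[0,0,0],[0,0,0],1],
  ],
)

```text
time: 4.55
eef_pos: [0.4689, 0.2157, 0.1093]
tool_rot: [0.123, -0.696, 0.124, 0.697]
ft_force: [0.6, 0.8, -0.7]
gripper_width: 0.0146
```

Run:
```python
from h import *
shift([.4697,.2157,.13],159.8)
m,im=snap('wrist','w4.png')
m,im=snap('top','t4.png')
draw(im,m,'large',.5654,-.0497,-3.2885);draw(im,m,'small',.5226,-.3128,-2.735)
cv2.imwrite('pics/t4c.png',cv2.resize(im[150:270,160:430],None,fx=2.9,fy=2.9))
m,im=snap('side','s4.png')
```

```text
t 4.55 eef [0.4689 0.2157 0.1093] zyaw 159.87 turn rotvec(tool) [ 0.0012  0.0016 -0.0013] shift tool now [-0.0207 -0.0003 -0.0007] shift after turn [-0.0207 -0.0003 -0.0007] w 0.0146 j [0.36 0.36 1.74 0.   1.04 2.28]
```

View pics/w4.png

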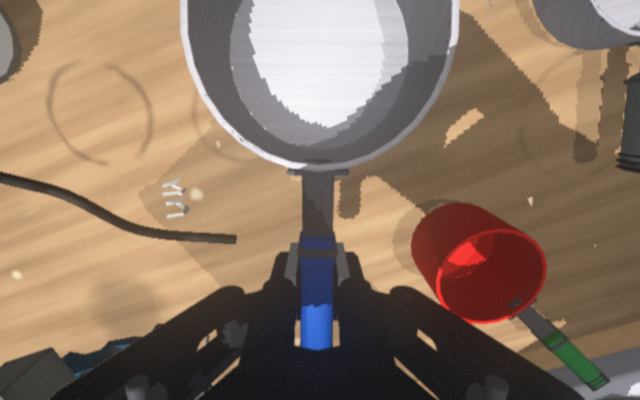

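View pics/s4.png

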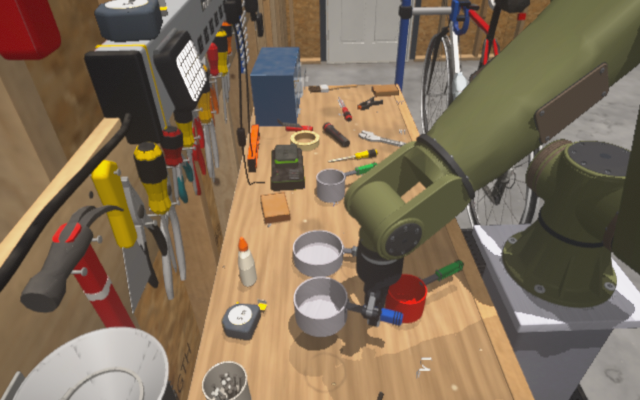

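View pics/t4c.png

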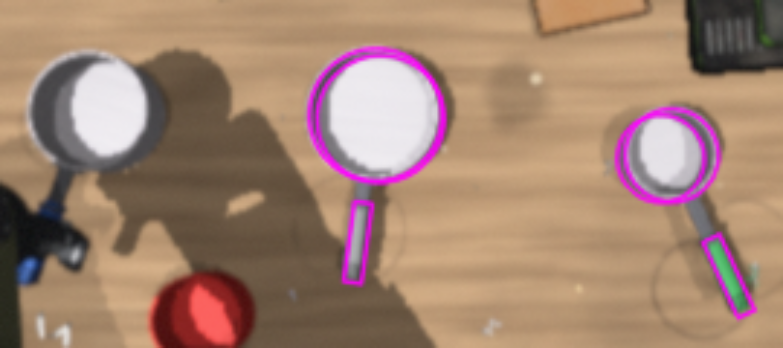

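Call:
carry_out(
  motion=[
    [[0,0,0],[-0.02,0,0],1],
    [[0,0,0],[-0.02,0.02,-0.008],1],
    [[0,0,0],[0,0.03,-0.012],1],
    [[0,0,0],[0,0.03,-0.012],1],
    [[0,0,0],[0,0.03,-0.012],1],
  ],
)

```text
time: 5.12
eef_pos: [0.4677, 0.0966, 0.1394]
tool_rot: [0.118, -0.69, 0.124, 0.703]
ft_force: [1.0, 0.0, -1.2]
gripper_width: 0.0142
```

Call:
carry_out(
  motion=[
    [[0,0,0],[0,0.03,-0.012],1],
    [[0,0,0],[0,0.03,-0.012],1],
    [[0,0,0],[0,0.03,-0.012],1],
    [[0,0,0],[0,0.03,-0.012],1],
    [[0,0,0],[0,0.03,-0.012],1],
  ],
)

```text
time: 5.53
eef_pos: [0.4697, -0.0722, 0.1334]
tool_rot: [0.117, -0.686, 0.124, 0.707]
ft_force: [0.7, 0.2, -1.9]
gripper_width: 0.0148
```

Call:
carry_out(
  motion=[
    [[-0.08,0,0],[0,0,0],1],
    [[-0.1,0,0],[0,0,0],1],
    [[-0.1,0,0],[0,0,0],1],
    [[-0.1,0,0],[0,0,0],1],
    [[-0.1,0,0],[0,0,0],1],
  ],
)

```text
time: 5.95
eef_pos: [0.4662, -0.079, 0.1258]
tool_rot: [-0.051, -0.69, -0.052, 0.72]
ft_force: [-0.3, -0.6, -2.5]
gripper_width: 0.015
```

Call:
carry_out(
  motion=[
    [[-0.1,0,0],[0,0,0],1],
    [[-0.1,0,0],[0,0,0],1],
    [[-0.1,0,0],[0,0,0],1],
    [[-0.06,0,0],[0,0,0],1],
    [[0,0,0],[0,0,0],1],
  ],
)

```text
time: 6.37
eef_pos: [0.4629, -0.0785, 0.1182]
tool_rot: [-0.18, -0.663, -0.19, 0.701]
ft_force: [-0.5, -0.3, -1.4]
gripper_width: 0.0145
```

Run:
```python
from h import *
shift([.479,-.1006,.14],212)
print(env.get_obs()['ft_force'])
m,im=snap('wrist','w5.png')
```

```text
t 6.37 eef [ 0.4629 -0.0785  0.1182] zyaw -149.61 turn rotvec(tool) [-0.0287  0.0472  0.029 ] shift tool now [-0.0227  0.0266 -0.0017] shift after turn [-0.0218  0.0273 -0.002 ] w 0.0145 j [-0.24  0.28  1.83 -0.01  1.08  0.81]
[-0.52312468 -0.3408763  -1.36282823]
```

View pics/w5.png

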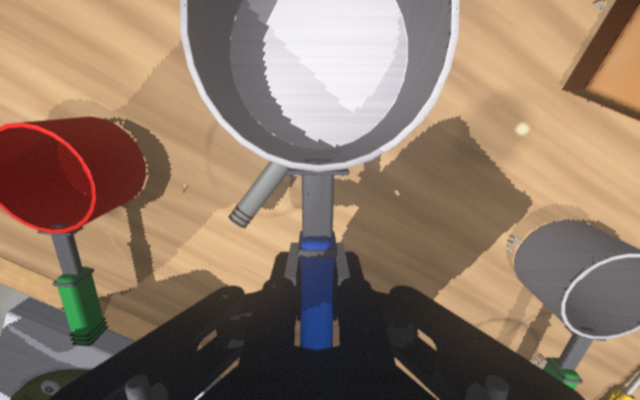

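Call:
carry_out(
  motion=[
    [[-0.029,0.05,0.03],[-0.022,0.0273,-0.002],1],
    [[0,0,0],[0,0,0],1],
  ],
)

```text
time: 6.58
eef_pos: [0.4793, -0.1011, 0.1377]
tool_rot: [0.193, 0.681, 0.193, -0.68]
ft_force: [1.1, -0.8, -0.6]
gripper_width: 0.0145
```

Run:
```python
from h import *
shift([.479,-.1006,.14],212)
```

```text
t 6.58 eef [ 0.4793 -0.1011  0.1377] zyaw -148.33 turn rotvec(tool) [-0.0057 -0.0016  0.0006] shift tool now [-0.0023 -0.0006  0.    ] shift after turn [-0.0023 -0.0006  0.    ] w 0.0145 j [-0.28  0.27  1.79  0.    1.08  0.73]
```

Run:
```python
from h import *
p,R,o=tool();z=R[:,2]
m,im=snap('wrist','w6.png')
c=p+(-.105)*z
draw(im,m,'medium',c[0],c[1],np.arctan2(z[1],z[0]),z0=p[2]-.0283)
draw(im,m,'large',.568,-.045,np.radians(172))
cv2.imwrite('pics/w6o.png',im)
m,im=snap('top','t6.png')
draw(im,m,'medium',c[0],c[1],np.arctan2(z[1],z[0]),z0=p[2]-.0283,off=(220,140),s=1)
cv2.imwrite('pics/t6c.png',cv2.resize(cv2.imread('pics/t6.png')[140:270,220:380],None,fx=5,fy=4.6*1.0869,interpolation=cv2.INTER_CUBIC)[:600])
```

```text
(no output)
```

View pics/w6o.png

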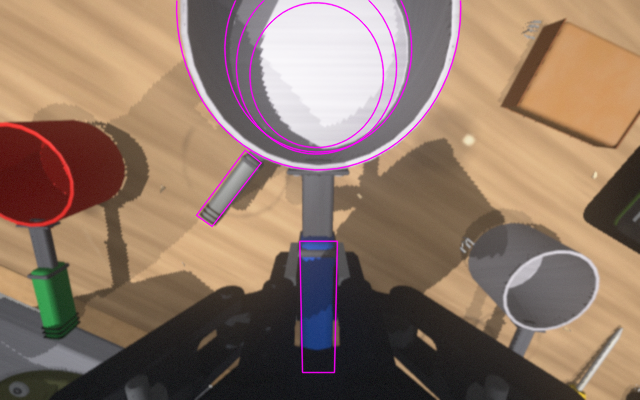

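View pics/t6c.png

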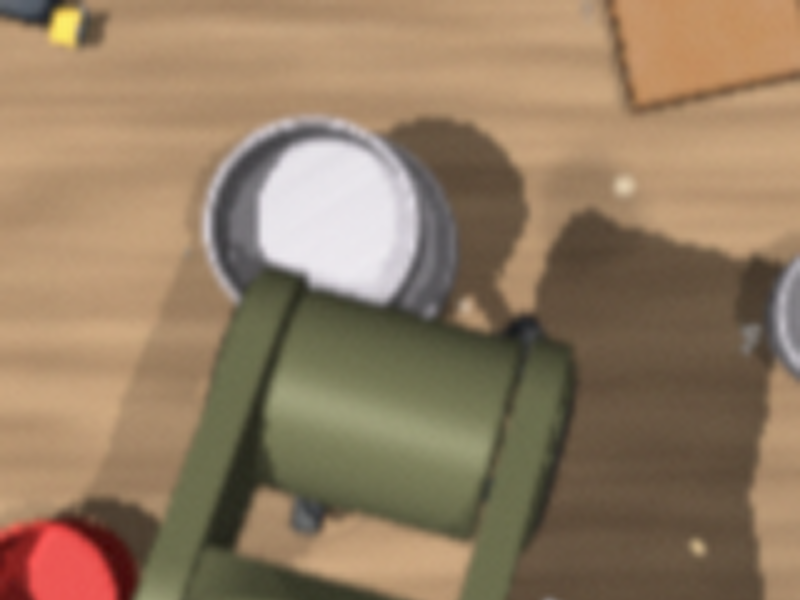

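Call:
carry_out(
  motion=[
    [[-0.006,0,0],[0.02,0,0],1],
    [[0,0,0],[0.018,0,0],1],
    [[0,0,0],[0.008,0,0],1],
    [[0,0,0],[0,0,0],1],
  ],
)

```text
time: 7.02
eef_pos: [0.4742, -0.0971, 0.0849]
tool_rot: [-0.19, -0.677, -0.195, 0.684]
ft_force: [-0.2, -0.1, -1.1]
gripper_width: 0.0148
```

Run:
```python
from h import *
shift([.479,-.1006,.05],212);print(env.get_obs()['ft_force'])
```

```text
t 7.02 eef [ 0.4742 -0.0971  0.0849] zyaw -148.43 turn rotvec(tool) [-0.0076  0.0084  0.0103] shift tool now [ 0.0348  0.0058 -0.0025] shift after turn [ 0.0349  0.0055 -0.0022] w 0.0148 j [-0.28  0.34  1.84  0.    0.97  0.74]
[-0.20178175 -0.12746527 -1.14145592]
```

Call:
carry_out(
  motion=[
    [[-0.009,0.009,0.012],[0.004,0.006,-0.0025],1],
    [[0,0,0],[0,0,0],1],
  ],
)

```text
time: 7.18
eef_pos: [0.4795, -0.1006, 0.0802]
tool_rot: [0.196, 0.68, 0.195, -0.679]
ft_force: [-0.4, 0.2, -1.4]
gripper_width: 0.0148
```

Run:
```python
from h import *
shift([.479,-.1006,.05],212);print(env.get_obs()['ft_force'])
```

```text
t 7.18 eef [ 0.4795 -0.1006  0.0802] zyaw -147.91 turn rotvec(tool) [ 0.0016 -0.     -0.0014] shift tool now [ 0.0302 -0.0003  0.0004] shift after turn [ 0.0302 -0.0002  0.0004] w 0.0148 j [-0.28  0.36  1.84 -0.    0.95  0.73]
[-0.40106913  0.23566619 -1.36430709]
```

Call:
carry_out(
  motion=[
    [[0,0.002,0.002],[0.01,0.001,0],1],
    [[0,0.002,0.002],[0.01,0.001,-0.0005],1],
    [[0,0,0],[0,0,0],1],
  ],
)

```text
time: 7.43
eef_pos: [0.4823, -0.1024, 0.061]
tool_rot: [0.197, 0.683, 0.193, -0.677]
ft_force: [0.1, -0.1, -2.1]
gripper_width: 0.0147
```

Run:
```python
from h import *
shift([.479,-.1006,.0323],212);print(env.get_obs()['ft_force'])
m,im=snap('wrist','w7.png')
m,im=snap('side','s7.png')
cv2.imwrite('pics/s7c.png',cv2.resize(im[180:330,260:460],None,fx=3.5,fy=3.5,interpolation=cv2.INTER_CUBIC))
```

```text
t 7.43 eef [ 0.4823 -0.1024  0.061 ] zyaw -147.93 turn rotvec(tool) [ 0.0011 -0.0063 -0.0081] shift tool now [ 0.0287 -0.0035  0.0021] shift after turn [ 0.0287 -0.0033  0.0019] w 0.0147 j [-0.28  0.39  1.84 -0.    0.9   0.73]
[ 0.11555093 -0.05208812 -2.11291991]
```

View pics/s7c.png

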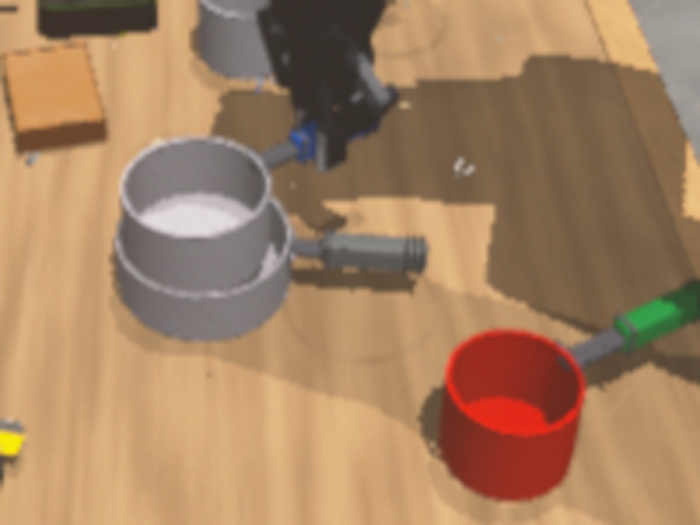

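View pics/w7.png

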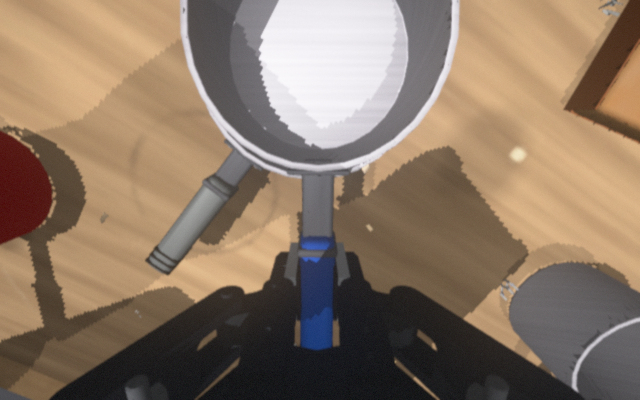

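Call:
carry_out(
  motion=[
    [[0,-0.007,-0.009],[0.007,-0.004,0.0025],1],
    [[0,0,0],[0.007,0,0],1],
    [[0,0,0],[0,0,0],1],
  ],
)

```text
time: 7.78
eef_pos: [0.4788, -0.1003, 0.0484]
tool_rot: [0.195, 0.68, 0.195, -0.679]
ft_force: [-0.3, 0.3, -2.1]
gripper_width: 0.0144
```

Run:
```python
from h import *
shift([.479,-.1006,.0323],212);print(env.get_obs()['ft_force'])
```

```text
t 7.78 eef [ 0.4788 -0.1003  0.0484] zyaw -147.94 turn rotvec(tool) [ 0.0011 -0.0007 -0.0005] shift tool now [ 0.0161  0.0003 -0.    ] shift after turn [ 0.0161  0.0003 -0.    ] w 0.0144 j [-0.28  0.41  1.85  0.    0.88  0.73]
[-0.32811729  0.25269849 -2.09387033]
```

Call:
carry_out(
  motion=[
    [[0,0,0],[0.006,0,0],1],
    [[0,0,0],[0.005,0,0],1],
    [[0,0,0],[0,0,0],1],
  ],
)

```text
time: 8.03
eef_pos: [0.4788, -0.1003, 0.0362]
tool_rot: [0.195, 0.68, 0.195, -0.679]
ft_force: [-1.1, 0.4, -1.3]
gripper_width: 0.0142
```

Run:
```python
from h import *
shift([.479,-.1006,.0323],212);print(env.get_obs()['ft_force'])
```

```text
t 8.03 eef [ 0.4788 -0.1003  0.0362] zyaw -147.94 turn rotvec(tool) [ 0.0011 -0.0007 -0.0005] shift tool now [ 0.0039  0.0004 -0.    ] shift after turn [ 0.0039  0.0004 -0.    ] w 0.0142 j [-0.28  0.43  1.86  0.    0.85  0.73]
[-1.11674888  0.43225465 -1.25281188]
```

Call:
carry_out(
  motion=[
    [[0,0,0],[0.003,0,0],1],
    [[0,0,0],[0,0,0],1],
  ],
)

```text
time: 8.2
eef_pos: [0.4788, -0.1003, 0.0327]
tool_rot: [0.195, 0.68, 0.195, -0.679]
ft_force: [-0.8, -0.5, -1.7]
gripper_width: 0.0142
```

Call:
carry_out(
  motion=[
    [[0,0,0],[0.002,0,0],1],
    [[0,0,0],[0,0,0],1],
  ],
)

```text
time: 8.37
eef_pos: [0.4794, -0.1007, 0.0318]
tool_rot: [0.196, 0.68, 0.195, -0.679]
ft_force: [-1.1, 3.3, 4.6]
gripper_width: 0.0147
```

Call:
carry_out(
  motion=[
    [[0,0,0],[0,0,0],0.4],
    [[0,0,0],[0,0,0],0.2],
    [[0,0,0],[0,0,0],0.1],
    [[0,0,0],[0,0,0],0.1],
  ],
)

```text
time: 8.7
eef_pos: [0.4802, -0.1009, 0.0327]
tool_rot: [0.196, 0.681, 0.194, -0.678]
ft_force: [-0.3, -0.6, 0.1]
gripper_width: 0.0383
```

Run:
```python
from h import *
shift([.479,-.1006,.16],212);print(env.get_obs()['ft_force'])
m,im=snap('wrist','w8.png')
m,im=snap('side','s8.png')
cv2.imwrite('pics/s8c.png',cv2.resize(im[180:330,260:460],None,fx=3.5,fy=3.5,interpolation=cv2.INTER_CUBIC))
```

```text
t 8.7 eef [ 0.4802 -0.1009  0.0327] zyaw -147.95 turn rotvec(tool) [ 0.0009 -0.0033 -0.0033] shift tool now [-0.1273 -0.0005  0.0004] shift after turn [-0.1273 -0.0009  0.0009] w 0.0383 j [-0.28  0.44  1.86  0.    0.84  0.73]
[-0.30757355 -0.57029184  0.12421035]
```

View pics/s8c.png

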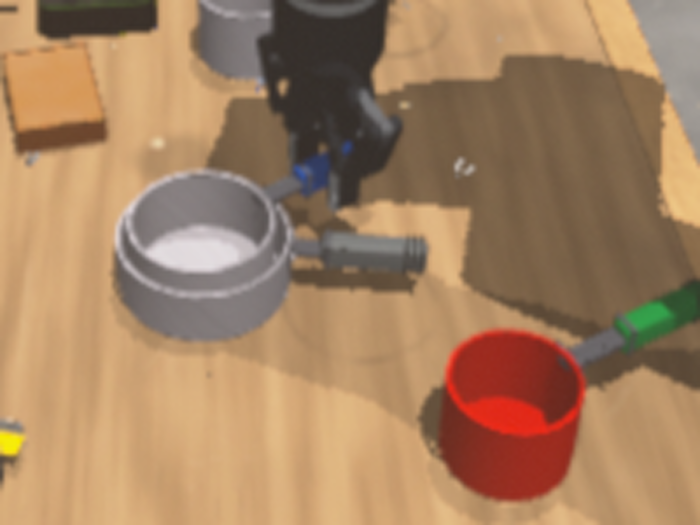

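View pics/w8.png

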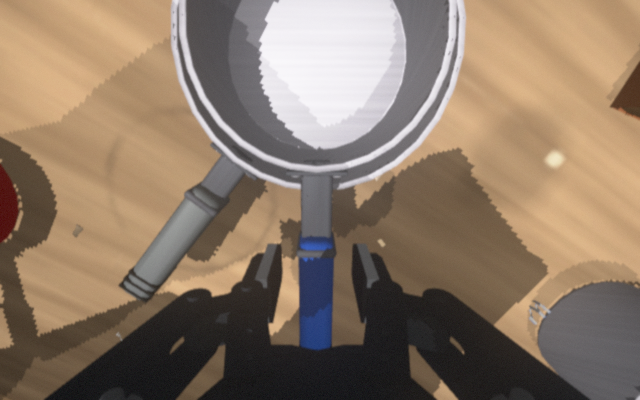

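Call:
carry_out(
  motion=[
    [[0,0,0],[-0.015,0,0],0.1],
    [[0,0,0],[-0.025,0,0],0.1],
    [[0,0,0],[-0.03,0,0],0.1],
    [[0,0,0],[-0.03,0,0],-0.1],
    [[0,0,0],[-0.025,0,0],-0.1],
  ],
)

```text
time: 9.22
eef_pos: [0.4766, -0.0999, 0.1566]
tool_rot: [-0.194, -0.677, -0.197, 0.682]
ft_force: [0.6, 0.3, 0.5]
gripper_width: 0.047
```

Run:
```python
from h import *
shift([.4288,-.349,.17],-157)
```

```text
t 9.22 eef [ 0.4766 -0.0999  0.1566] zyaw -147.96 turn rotvec(tool) [0.1578 0.0056 0.0057] shift tool now [-0.0137  0.1857  0.1727] shift after turn [-0.0134  0.2106  0.1413] w 0.047 j [-0.28  0.24  1.78  0.    1.13  0.73]
```

Call:
carry_out(
  motion=[
    [[0.079,0.003,0.003],[-0.005,0,0],-0.1],
    [[0.079,0.003,0.003],[-0.005,0,0],-0.1],
    [[0,0,0],[0,0.03,0.02],-0.1],
    [[0,0,0],[0,0.03,0.02],-0.1],
    [[0,0,0],[0,0.03,0.02],-0.1],
  ],
)

```text
time: 9.63
eef_pos: [0.4589, -0.2047, 0.1746]
tool_rot: [0.143, 0.697, 0.139, -0.689]
ft_force: [1.2, 1.2, 0.2]
gripper_width: 0.047
```

Call:
carry_out(
  motion=[
    [[0,0,0],[0,0.03,0.02],-0.1],
    [[0,0,0],[0,0.03,0.02],-0.1],
    [[0,0,0],[0,0.03,0.02],-0.1],
    [[0,0,0],[0,0.018,0.012],-0.1],
    [[0,0,0],[0,0,0],-0.1],
  ],
)

```text
time: 10.05
eef_pos: [0.4307, -0.3431, 0.1747]
tool_rot: [0.142, 0.697, 0.137, -0.689]
ft_force: [-0.1, 0.4, 0.2]
gripper_width: 0.0471
```

Run:
```python
from h import *
shift([.4288,-.349,.17],-157)
m,im=snap('wrist','w9.png')
hsv=cv2.cvtColor(im,cv2.COLOR_BGR2HSV)
mk=cv2.inRange(hsv,(50,100,40),(75,255,255));n,lab,st,ce=cv2.connectedComponentsWithStats(mk)
for i in range(1,n):
    if st[i,4]>150:
        ys,xs=np.nonzero(lab==i);l=cv2.fitLine(np.c_[xs,ys].astype(np.float32),cv2.DIST_L2,0,.01,.01).ravel()
        a=[l[2]+l[0]/l[1]*(v-l[3]) for v in(ys.min(),ys.max())]
        P=plane(m,[(a[0],ys.min()),(a[1],ys.max())],.065);d=P[1]-P[0];print(st[i],P.round(4),np.degrees(np.arctan2(d[1],d[0])),np.linalg.norm(d))
draw(im,m,'small',.5255,-.308,np.radians(-157))
cv2.imwrite('pics/w9o.png',im)
```

```text
t 10.05 eef [ 0.4307 -0.3431  0.1747] zyaw -157.23 turn rotvec(tool) [-0.0041 -0.0101 -0.009 ] shift tool now [0.0047 0.0046 0.0041] shift after turn [0.0047 0.0046 0.004 ] w 0.0471 j [-0.74  0.35  1.6   0.01  1.19  0.43]
[317 191  17  51 767] [[ 0.4424 -0.3474  0.065 ]
 [ 0.3967 -0.3666  0.065 ]] -157.20514394944877 0.04960383910463999
```

View pics/w9o.png

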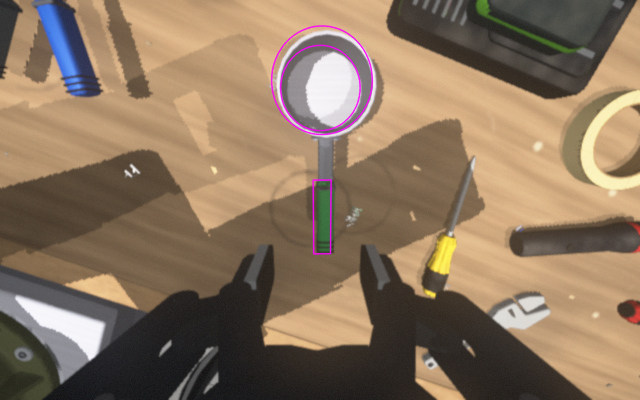

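Run:
```python
from h import *
for n in ('w9','w9o'):
    im=cv2.imread(f'pics/{n}.png')[15:265,255:395]
    cv2.imwrite(f'pics/{n}c.png',cv2.resize(im,None,fx=2.4,fy=2.4,interpolation=cv2.INTER_CUBIC))
a=np.hstack([cv2.imread(f'pics/{n}c.png') for n in('w9','w9o')]);cv2.imwrite('pics/w9cc.png',a)
```

```text
(no output)
```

View pics/w9cc.png

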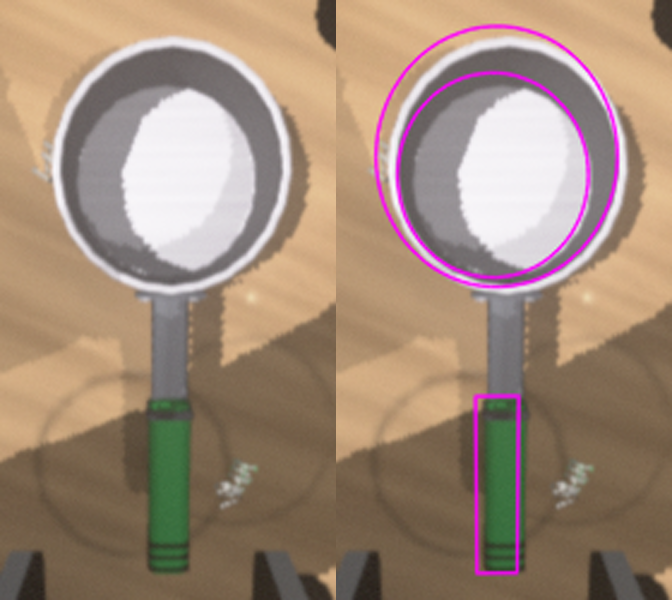

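Call:
carry_out(
  motion=[
    [[0,-0.01,-0.009],[0.02,0.0075,0.0041],-0.1],
    [[0,0,0],[0.03,0,0],-0.1],
    [[0,0,0],[0.03,0,0],-0.1],
    [[0,0,0],[0.01,0,0],-0.1],
    [[0,0,0],[0,0,0],-0.1],
  ],
)

```text
time: 10.52
eef_pos: [0.4319, -0.3483, 0.0831]
tool_rot: [0.14, 0.694, 0.14, -0.692]
ft_force: [-0.3, 0.9, -0.2]
gripper_width: 0.0468
```

Run:
```python
from h import *
shift([.4298,-.3516,.039],-157.2)
m,im=snap('wrist','w10.png')
draw(im,m,'small',.5266,-.3106,np.radians(-157.2))
cv2.imwrite('pics/w10o.png',im)
```

```text
t 10.52 eef [ 0.4319 -0.3483  0.0831] zyaw -157.16 turn rotvec(tool) [ 0.0008 -0.0014 -0.0016] shift tool now [0.0441 0.0022 0.0033] shift after turn [0.0441 0.0023 0.0032] w 0.0468 j [-0.74  0.48  1.65  0.    1.01  0.43]
```

View pics/w10o.png

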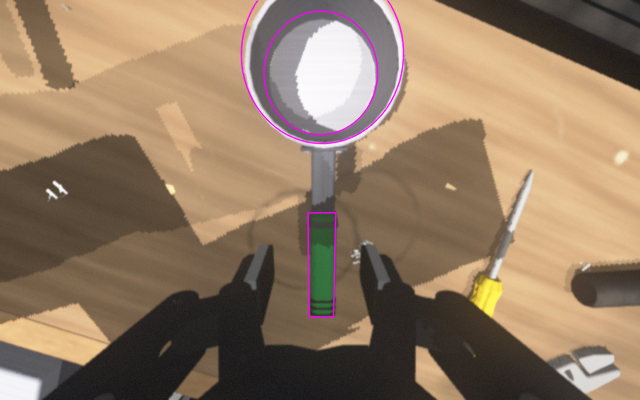

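Call:
carry_out(
  motion=[
    [[0,-0.001,-0.001],[0.018,0.0023,0.004],-0.1],
    [[0,0,0],[0.018,0,0],-0.1],
    [[0,0,0],[0.006,0,0],-0.1],
    [[0,0,0],[0,0,0],-0.1],
  ],
)

```text
time: 10.9
eef_pos: [0.4327, -0.3527, 0.0478]
tool_rot: [0.144, 0.695, 0.138, -0.691]
ft_force: [-0.2, -0.0, 0.3]
gripper_width: 0.0471
```

Run:
```python
from h import *
shift([.4293,-.3518,.039],-157.2)
```

```text
t 10.9 eef [ 0.4327 -0.3527  0.0478] zyaw -157.01 turn rotvec(tool) [ 0.0033 -0.0044 -0.0089] shift tool now [ 0.0088 -0.0022  0.0028] shift after turn [ 0.0088 -0.0021  0.0028] w 0.0471 j [-0.75  0.53  1.66  0.    0.94  0.42]
```

Call:
carry_out(
  motion=[
    [[0,-0.005,-0.01],[0.009,-0.003,0.004],-0.1],
    [[0,0,0],[0.002,0,0],-0.1],
    [[0,0,0],[0,0,0],-0.1],
  ],
)

```text
time: 11.15
eef_pos: [0.4289, -0.352, 0.0396]
tool_rot: [0.142, 0.693, 0.141, -0.692]
ft_force: [0.4, -0.2, 0.0]
gripper_width: 0.047
```

Run:
```python
from h import *
shift([.4293,-.3518,.039],-157.2)
m,im=snap('wrist','w11.png')
```

```text
t 11.15 eef [ 0.4289 -0.352   0.0396] zyaw -156.97 turn rotvec(tool) [ 0.0041 -0.0007 -0.002 ] shift tool now [ 0.0006 -0.0001 -0.0004] shift after turn [ 0.0006 -0.0001 -0.0004] w 0.047 j [-0.75  0.54  1.67 -0.    0.93  0.42]
```

View pics/w11.png

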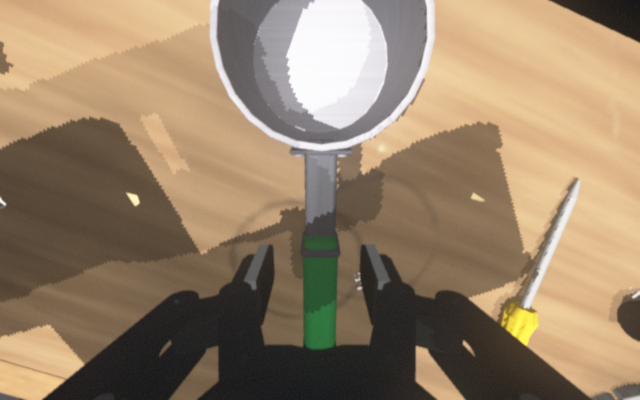

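Call:
carry_out(
  motion=[
    [[0,0,0],[0,0,0],1],
    [[0,0,0],[0,0,0],1],
    [[0,0,0],[0,0,0],1],
    [[0,0,0],[0,0,0],1],
    [[0,0,0],[0,0,0],1],
  ],
  squeeze=100,
)

```text
time: 11.62
eef_pos: [0.4294, -0.3525, 0.0414]
tool_rot: [0.142, 0.694, 0.14, -0.692]
ft_force: [-0.3, 0.6, -1.0]
gripper_width: 0.0146
```

Call:
carry_out(
  motion=[
    [[0,0,0],[-0.015,0,0],1],
    [[0,0,0],[-0.025,0,0],1],
    [[0,0,0],[-0.035,0,0],1],
    [[0,0,0],[-0.035,0,0],1],
    [[0,0,0],[-0.02,0,0],1],
  ],
)

```text
time: 12.03
eef_pos: [0.4267, -0.3501, 0.1702]
tool_rot: [-0.139, -0.691, -0.144, 0.695]
ft_force: [-0.1, -0.8, -0.5]
gripper_width: 0.0141
```

Run:
```python
from h import *
p,R,o=tool();z=R[:,2]
m,im=snap('wrist','w12.png')
c=p-.105*z
draw(im,m,'small',c[0],c[1],np.arctan2(z[1],z[0]),z0=p[2]-.039)
cv2.imwrite('pics/w12o.png',im)
m,im=snap('top','t12.png')
draw(im,m,'large',.568,-.045,np.radians(172),off=(0,0));
draw(im,m,'medium',.568,-.045,np.radians(212),z0=.004,col=(255,80,0))
cv2.imwrite('pics/t12c.png',cv2.resize(im[150:270,230:430],None,fx=4,fy=4,interpolation=cv2.INTER_CUBIC))
shift([.568+.105*np.cos(np.radians(252)),-.045+.105*np.sin(np.radians(252)),.18],-108)
```

```text
t 12.13 eef [ 0.4274 -0.3507  0.1707] zyaw -156.96 turn rotvec(tool) [-8.546e-01  5.000e-04  5.600e-03] shift tool now [-0.0091 -0.1471 -0.1801] shift after turn [-0.0093  0.0393 -0.2292] w 0.0146 j [-0.75  0.37  1.58 -0.    1.2   0.42]
```

View pics/w12o.png

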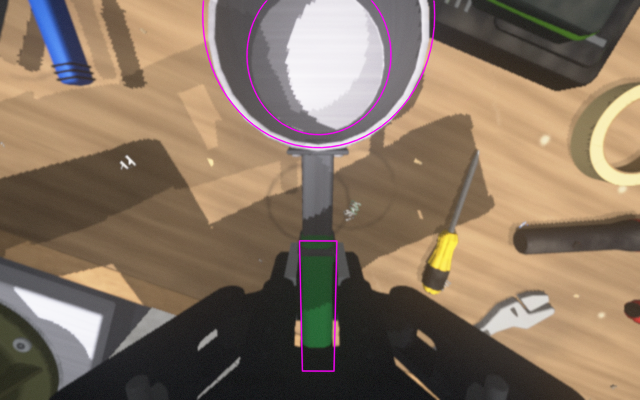

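View pics/t12c.png

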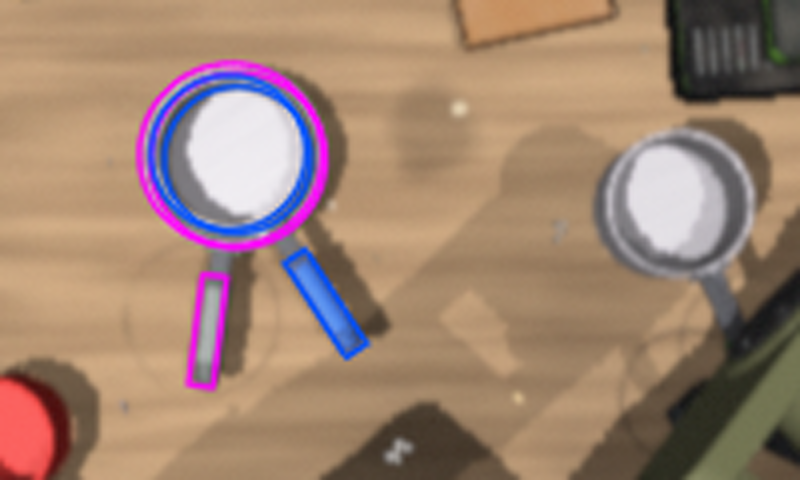

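Call:
carry_out(
  motion=[
    [[0,0,0],[-0.02,-0.015,-0.018],1],
    [[0,0,0],[-0.01,-0.024,-0.029],1],
    [[0,0,0],[0,-0.024,-0.029],1],
    [[0,0,0],[0,-0.024,-0.029],1],
    [[0,0,0],[0,-0.024,-0.029],1],
  ],
)

```text
time: 12.55
eef_pos: [0.5064, -0.1958, 0.1982]
tool_rot: [-0.135, -0.691, -0.14, 0.696]
ft_force: [0.9, 0.6, -0.5]
gripper_width: 0.0142
```

Call:
carry_out(
  motion=[
    [[0,0,0],[0,-0.024,-0.029],1],
    [[0,0,0],[0,-0.01,-0.012],1],
    [[-0.08,0,0],[0,0,0],1],
    [[-0.1,0,0],[0,0,0],1],
    [[-0.1,0,0],[0,0,0],1],
  ],
)

```text
time: 12.97
eef_pos: [0.5333, -0.1378, 0.1919]
tool_rot: [-0.234, -0.662, -0.243, 0.67]
ft_force: [0.4, -0.1, -0.5]
gripper_width: 0.0144
```

Call:
carry_out(
  motion=[
    [[-0.1,0,0],[0,0,0],1],
    [[-0.1,0,0],[0,0,0],1],
    [[-0.1,0,0],[0,0,0],1],
    [[-0.1,0,0],[0,0,0],1],
    [[0,0,0],[0,0,0],1],
  ],
)

```text
time: 13.38
eef_pos: [0.5316, -0.1364, 0.1851]
tool_rot: [-0.366, -0.595, -0.381, 0.606]
ft_force: [-0.2, 0.7, -1.6]
gripper_width: 0.0142
```

Run:
```python
from h import *
shift([.5366,-.1449,.17],-108)
```

```text
t 13.38 eef [ 0.5316 -0.1364  0.1851] zyaw -116.18 turn rotvec(tool) [-0.1429 -0.0006  0.0268] shift tool now [0.0148 0.0086 0.0054] shift after turn [0.0151 0.0074 0.0065] w 0.0142 j [-0.32  0.35  1.56  0.    1.25  0.14]
```

Call:
carry_out(
  motion=[
    [[-0.07,0,0.014],[0,0.0043,0.0027],1],
    [[-0.07,0,0.014],[0,0.004,0.003],1],
    [[0,0,0],[0.005,0,0],1],
    [[0,0,0],[0,0,0],1],
  ],
)

```text
time: 13.72
eef_pos: [0.5359, -0.1449, 0.1758]
tool_rot: [-0.412, -0.574, -0.413, 0.575]
ft_force: [0.3, -0.0, -0.4]
gripper_width: 0.0144
```

Run:
```python
from h import *
shift([.5366,-.1449,.15],-108)
p,R,o=tool();z=R[:,2]
m,im=snap('wrist','w13.png')
draw(im,m,'large',.569,-.045,np.radians(172));draw(im,m,'medium',.569,-.045,np.radians(212),z0=.004,col=(0,255,255))
cv2.imwrite('pics/w13o.png',im)
```

```text
t 13.72 eef [ 0.5359 -0.1449  0.1758] zyaw -108.64 turn rotvec(tool) [-0.0112 -0.0002  0.003 ] shift tool now [ 0.0258  0.0008 -0.0002] shift after turn [ 0.0258  0.0007 -0.0002] w 0.0144 j [-0.33  0.36  1.57  0.    1.21 -0.  ]
```

View pics/w13o.png

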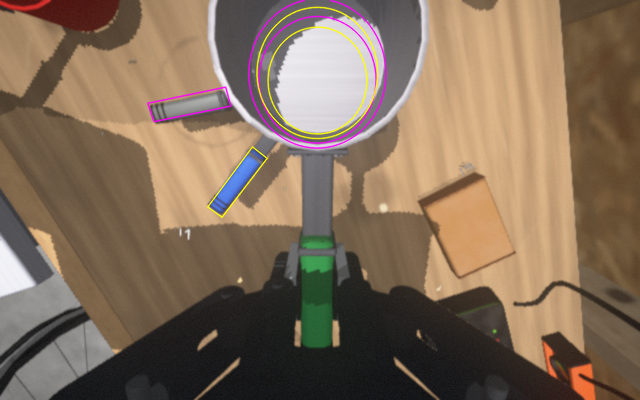

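Call:
carry_out(
  motion=[
    [[-0.011,0,0.003],[0.02,0,0],1],
    [[0,0,0],[0.02,0,0],1],
    [[0,0,0],[0.015,0,0],1],
    [[0,0,0],[0,0,0],1],
  ],
)

```text
time: 14.1
eef_pos: [0.536, -0.1444, 0.1194]
tool_rot: [0.412, 0.575, 0.412, -0.575]
ft_force: [0.4, 0.7, -1.4]
gripper_width: 0.0144
```

Run:
```python
from h import *
shift([.5366,-.1449,.105],-108)
```

```text
t 14.1 eef [ 0.536  -0.1444  0.1194] zyaw -108.74 turn rotvec(tool) [-0.0129 -0.0003 -0.0006] shift tool now [0.0144 0.0007 0.0003] shift after turn [0.0144 0.0007 0.0003] w 0.0144 j [-0.33  0.43  1.62  0.    1.09 -0.  ]
```

Call:
carry_out(
  motion=[
    [[-0.015,0,0],[0.01,0.0007,0.0003],1],
    [[0,0,0],[0.008,0,0],1],
    [[0,0,0],[0,0,0],1],
  ],
)

```text
time: 14.35
eef_pos: [0.5369, -0.1447, 0.1009]
tool_rot: [0.416, 0.572, 0.415, -0.572]
ft_force: [0.6, 0.4, -1.6]
gripper_width: 0.0148
```

Run:
```python
from h import *
shift([.5366,-.1449,.049],-108)
m,im=snap('side','s14.png')
cv2.imwrite('pics/s14c.png',cv2.resize(im[180:330,260:460],None,fx=3.5,fy=3.5,interpolation=cv2.INTER_CUBIC))
m,im=snap('top','t14.png')
cv2.imwrite('pics/t14c.png',cv2.resize(im[140:260,240:360],None,fx=4.5,fy=4.5,interpolation=cv2.INTER_CUBIC))
```

```text
t 14.35 eef [ 0.5369 -0.1447  0.1009] zyaw -108.04 turn rotvec(tool) [-0.0008 -0.0003 -0.0008] shift tool now [ 0.0519 -0.0003  0.0003] shift after turn [ 0.0519 -0.0003  0.0003] w 0.0148 j [-0.33  0.45  1.63  0.    1.05 -0.01]
```

View pics/s14c.png

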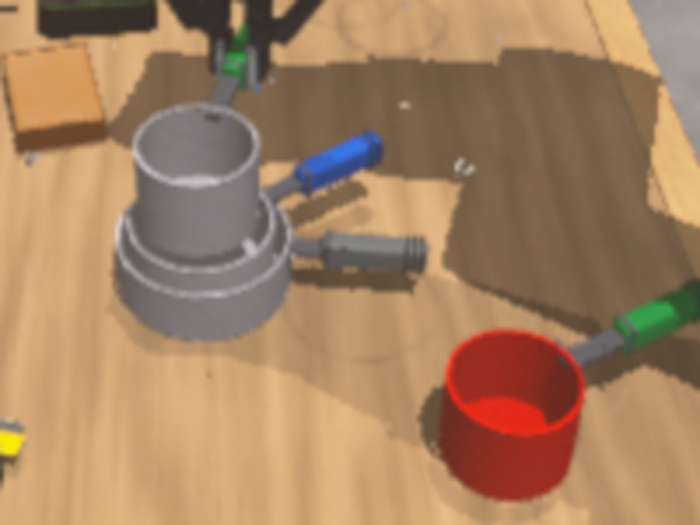

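View pics/t14c.png

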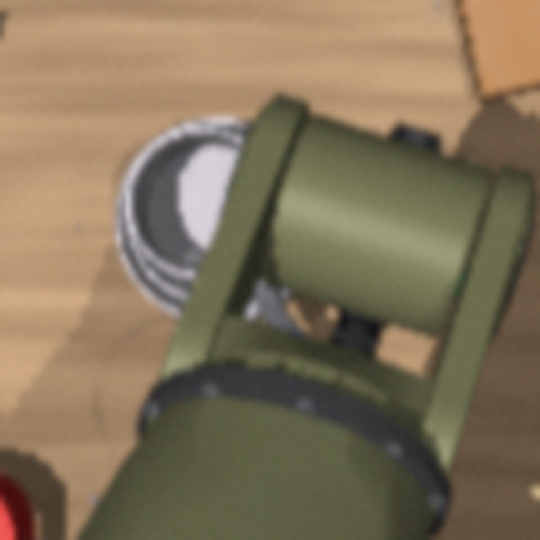

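Call:
carry_out(
  motion=[
    [[0,0,0],[0.009,0,0],1],
    [[0,0,0],[0.009,0,0],1],
    [[0,0,0],[0,0,0],1],
  ],
)

```text
time: 14.7
eef_pos: [0.5383, -0.1452, 0.0844]
tool_rot: [0.417, 0.573, 0.414, -0.571]
ft_force: [-0.1, -0.0, -1.6]
gripper_width: 0.0144
```

Run:
```python
from h import *
shift([.5366,-.1449,.049],-108);print(env.get_obs()['ft_force'])
m,im=snap('wrist','w15.png')
```

```text
t 14.7 eef [ 0.5383 -0.1452  0.0844] zyaw -108.06 turn rotvec(tool) [-0.001  -0.0003 -0.0055] shift tool now [ 0.0353 -0.0019  0.0003] shift after turn [ 0.0354 -0.0017  0.0003] w 0.0144 j [-0.33  0.48  1.64  0.    1.02 -0.01]
[-0.13608857 -0.01251407 -1.60593448]
```

View pics/w15.png

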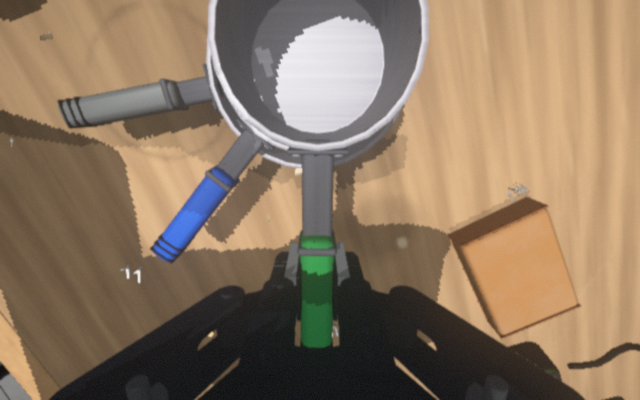

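Call:
carry_out(
  motion=[
    [[0,0,-0.006],[0.008,-0.0022,0],1],
    [[0,0,0],[0.008,0,0],1],
    [[0,0,0],[0,0,0],1],
  ],
)

```text
time: 15.0
eef_pos: [0.5365, -0.1446, 0.0679]
tool_rot: [0.415, 0.572, 0.415, -0.572]
ft_force: [0.2, 0.8, -1.4]
gripper_width: 0.0149
```

Run:
```python
from h import *
shift([.5366,-.1449,.049],-108);print(env.get_obs()['ft_force'])
```

```text
t 15.0 eef [ 0.5365 -0.1446  0.0679] zyaw -108.07 turn rotvec(tool) [-0.0012 -0.0003 -0.0003] shift tool now [0.0189 0.0002 0.0003] shift after turn [0.0189 0.0002 0.0003] w 0.0149 j [-0.33  0.5   1.65  0.    0.99 -0.01]
[ 0.15281764  0.76865285 -1.38130306]
```

Call:
carry_out(
  motion=[
    [[0,0,0],[0.007,0,0],1],
    [[0,0,0],[0.005,0,0],1],
    [[0,0,0],[0,0,0],1],
  ],
)

```text
time: 15.25
eef_pos: [0.5363, -0.1445, 0.0543]
tool_rot: [0.415, 0.572, 0.415, -0.572]
ft_force: [0.5, -0.1, -0.4]
gripper_width: 0.0144
```

Call:
carry_out(
  motion=[
    [[0,0,0],[0.0025,0,0],1],
    [[0,0,0],[0,0,0],1],
  ],
)

```text
time: 15.42
eef_pos: [0.5363, -0.1445, 0.0512]
tool_rot: [-0.415, -0.572, -0.416, 0.572]
ft_force: [0.3, 0.5, -0.9]
gripper_width: 0.0146
```

Call:
carry_out(
  motion=[
    [[0,0,0],[0.0015,0,0],1],
    [[0,0,0],[0,0,0],1],
  ],
)

```text
time: 15.58
eef_pos: [0.5364, -0.1446, 0.0498]
tool_rot: [0.415, 0.572, 0.415, -0.572]
ft_force: [0.5, 0.4, -1.5]
gripper_width: 0.014
```

Call:
carry_out(
  motion=[
    [[0,0,0],[0.0015,0,0],1],
    [[0,0,0],[0,0,0],1],
  ],
)

```text
time: 15.75
eef_pos: [0.5369, -0.1449, 0.0491]
tool_rot: [0.416, 0.573, 0.415, -0.572]
ft_force: [0.5, 1.4, 1.8]
gripper_width: 0.0143
```

Call:
carry_out(
  motion=[
    [[0,0,0],[0.001,0,0],1],
    [[0,0,0],[0,0,0],1],
  ],
)

```text
time: 15.92
eef_pos: [0.5372, -0.1451, 0.049]
tool_rot: [0.416, 0.573, 0.415, -0.572]
ft_force: [0.6, 1.0, 1.3]
gripper_width: 0.0145
```

Call:
carry_out(
  motion=[
    [[0,0,0],[0,0,0],0.4],
    [[0,0,0],[0,0,0],0.2],
    [[0,0,0],[0,0,0],0.1],
    [[0,0,0],[0,0,0],0.1],
  ],
)

```text
time: 16.25
eef_pos: [0.5375, -0.1451, 0.0492]
tool_rot: [0.416, 0.573, 0.414, -0.572]
ft_force: [1.2, -0.3, -0.2]
gripper_width: 0.0383
```

Run:
```python
from h import *
shift([.5366,-.1449,.049],-108);print(env.get_obs()['ft_force'])
m,im=snap('wrist','w16.png')
```

```text
t 16.25 eef [ 0.5375 -0.1451  0.0492] zyaw -108.08 turn rotvec(tool) [-0.0013 -0.0002 -0.0034] shift tool now [ 0.0002 -0.0009  0.    ] shift after turn [ 0.0002 -0.0009  0.    ] w 0.0383 j [-0.33  0.53  1.66  0.    0.95 -0.01]
[ 1.19386498 -0.28659593 -0.19570408]
```

View pics/w16.png

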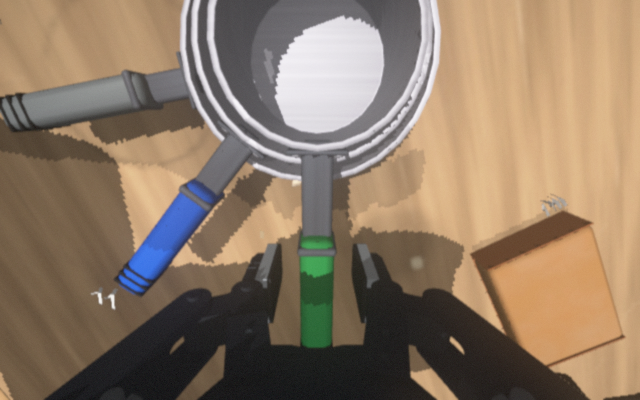

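Seated and released. Rise straight, then retreat so that the cameras see the nest.

Call:
carry_out(
  motion=[
    [[0,0,0],[-0.015,0,0],0.1],
    [[0,0,0],[-0.025,0,0],0.1],
    [[0,0,0],[-0.035,0,0],0.1],
    [[0,0,0],[-0.035,0,0],0.1],
    [[0,0,0],[-0.035,0,0],0.1],
  ],
)

```text
time: 16.72
eef_pos: [0.5337, -0.1439, 0.1909]
tool_rot: [-0.411, -0.57, -0.419, 0.575]
ft_force: [1.0, -0.5, -0.5]
gripper_width: 0.0383
```

Call:
carry_out(
  motion=[
    [[0,0,0],[0,0.01,0.035],0.1],
    [[0,0,0],[0,0.01,0.038],0.1],
    [[0,0,0],[0,0.01,0.038],0.1],
    [[0,0,0],[0,0.01,0.038],0.1],
    [[0,0,0],[0,0,0.02],0.1],
  ],
)

```text
time: 17.13
eef_pos: [0.523, -0.3203, 0.2019]
tool_rot: [0.419, 0.571, 0.416, -0.57]
ft_force: [-1.0, 1.2, -1.1]
gripper_width: 0.0385
```

Run:
```python
from h import *
shift([.5366,-.1449,.049],-108)
m,im=snap('side','s17.png')
draw(im,m,'large',.5685,-.045,np.radians(172));a=cv2.imread('pics/s17.png')
cv2.imwrite('pics/s17c.png',cv2.resize(a[180:320,280:420],None,fx=4.2,fy=4.2,interpolation=cv2.INTER_CUBIC))
m,im=snap('top','t17.png')
for n,yw,z0,c in(('large',172,0,(255,0,255)),('medium',212,.004,(0,200,255)),('small',252,.008,(0,255,0))):
    draw(im,m,n,.569,-.048,np.radians(yw),z0=z0,col=c)
a=cv2.imread('pics/t17.png')
f=lambda q:cv2.resize(q[150:260,250:370],None,fx=3.3,fy=3.3,interpolation=cv2.INTER_CUBIC)
cv2.imwrite('pics/t17c.png',np.hstack([f(a),f(im)]))
```

```text
t 17.13 eef [ 0.523  -0.3203  0.2019] zyaw -107.59 turn rotvec(tool) [ 0.0072  0.001  -0.0036] shift tool now [ 0.1526 -0.0406 -0.1715] shift after turn [ 0.1529 -0.0413 -0.1711] w 0.0385 j [-0.61  0.46  1.37  0.    1.31 -0.3 ]
```

View pics/s17c.png

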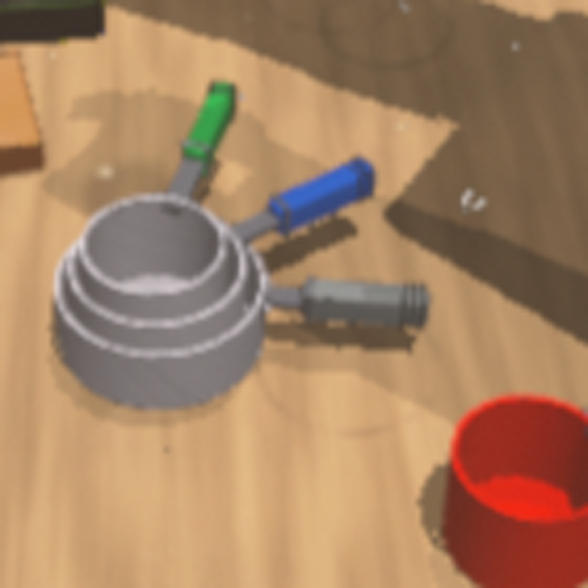

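View pics/t17c.png

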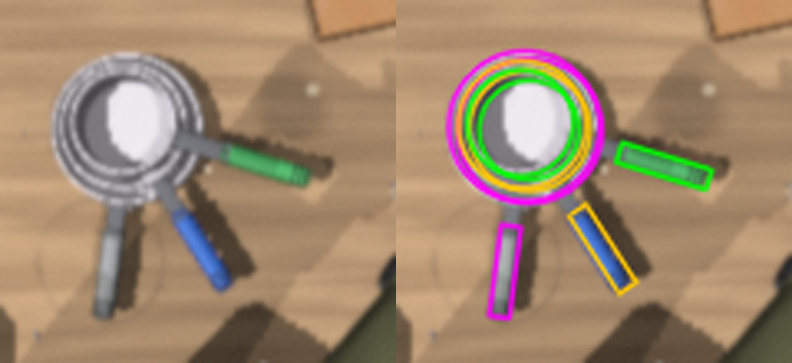

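View pics/t17.png

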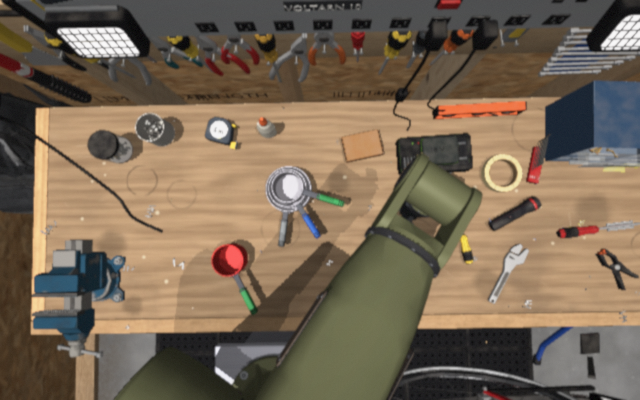

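```bash
python3 -c "
from station import env
print(env.get_obs()['ft_force'],env.get_obs()['joint_vel']);print(env.finish_job())"
```

```text
[-0.02804893  1.54311993 -0.14531141] [ 0.0656267  -0.02280345  0.03513731  0.01232191 -0.00143331  0.04568939]
the job is handed in; nothing more can be done
None
```

The three pans are nested and the job is handed in. I set the medium pan (blue grip) into the large one and the small steel pan (green grip) into the medium one. I lowered each until light contact, at most about 5 N on the wrist, then released it and backed the arm off.

**Seating:** The medium pan touched at TCP z 0.032 m and the small one at 0.049 m. Both are the heights expected for full depth.

**Fan:** The handles are at about 172°, 212° and 252°, so each is roughly 40° from the one below and all turn the same way. These match the final top picture to within the measuring error, and no handle rests on another.

**Level and position:** The final side and top pictures show a concentric, level nest with the large pan where it stood. The bystanders and the red look-alike appear undisturbed, and the gripper was clear of everything. It all took about 17 s of the 64 s allowed.

**Disagreements:**
- My early position fits from the top and side cameras differed by up to about 8 mm, so I positioned both pick-ups and placings from the wrist camera.
- The final top overlay only matched after shifting the drawn outlines 3 mm in y, which fits the same top-camera offset.
- The arm was still moving slightly from the retreat when I handed in, with joint speeds up to 0.07 rad/s.

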